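# Take the condiment caddy down and make it ready to serve

### The arm

A 6-joint arm with a two-finger parallel gripper is mounted at the origin on the work surface; the furniture and walls round the work are solid. World frame = base frame: x ahead of the robot, y to its left, z up, the work surface at z = 0. Lengths are in m, angles in rad, forces in N, time in s.
With the tool pointing down it reaches from about 0.275 to 0.725 m from the base axis. Payload 15.9 kg.
Tool frame: the origin (TCP) lies between the finger pads; the fingertips stand 11 mm ahead of it and the grasp point (between the pads) lies 8 mm behind it; z points along the fingers, y is the line along which they close (so a half turn about z gives the same grasp; the last joint's range is limited). The gripper opens to 85 mm and grips with 20 to 120 N. Pads are 22 mm wide; open, the fingers measure 114 mm over their backs; the gripper's body (76 mm by 85 mm) begins 54 mm behind the grasp point. The pads swing forward as they close: fully open they stand 13 mm farther back than shut.
Start: joints at [1.338, 0.213, -0.034, 1.323, 0, 1.571], TCP at [0.115, 0.486, 0.242] pointing down, gripper open.
Joint ranges: [-2.98, 2.98], [-0.74, 1.72], [-1.14, 1.35], [-2.1, 2.04], [-1.57, 1.44], [-3.14, 3.14]. Speed limits (rad/s): [1.89, 1.89, 2.39, 2.57, 3.14, 3.14].

### API

Orientations are given as a 3x3 rotation matrix whose columns are the frame's x, y, z axes.
In Python, from rig import arm gives the robot as it stands.
- The arm moves only by the tool drive_tool, never from a script. Its argument "rows" is one flat list of numbers, 7 for each row, row after row: the opening, from 0 (shut) to 1 (fully open), then the shift along the tool's x, y, z in cm, then the turn, a rotation vector about the tool's x, y, z in rad. A call has 1 to 8 rows; each row is the pose to reach, as a shift and turn from the pose commanded when the call began, along the tool's axes at that moment; what a row does not reach only later rows make up. A row lasts 1/8 s, in which the tool goes at most 62.5 mm and 10.7 degrees, less where a joint would pass 70% of its speed; a pose out of reach is approached as far as the arm can. A call with a gripper value outside its range is refused whole. The fingers move at their own pace and stop on an object; "newtons" is the grip in N (left out, the last holds). Time passes only in rows, so rows that repeat a pose let the fingers close. It gives the time, the measured TCP pose, the force, the opening and the grip force at its end, in the units of the state.
- arm.sense(): the state, without advancing time (a new reading comes with each control period).
- arm.read_camera(name): name is "scene" or "top"; returns a dict with "img" (384x512x3 uint8, red, green, blue), "fx", "fy", "cx", "cy" (pixels), "origin" and "attitude" of the camera in the world. Camera axes: x right, y down, z forward; pixel columns grow to the right and rows downward; lengths in m; the calibration is good to about 2 mm. A picture is of the moment at which its call begins. There is no depth.
- arm.close_job(): hands the job in; it is judged then, once.
Trained networks look in a picture, given as the dict that the camera call returned (one of the last four; its "shot" number tells which), for a name from the list of things; names that differ only in an ending like _2 or _b are one class to them, and where a whole thing is asked for, a point or a joint stands for the part that bears it (a point fixed in the world has none). Each returns a list of dicts, best first, with "conf" (0 to 1); they miss things now and then, are a little off and sometimes report something else, mostly with a low value. They report only what shows in the picture. A call takes as long as a camera call. They do not tell look-alikes from the thing itself.
- arm.boxes_of(picture, query): "at" ([column, row] as shares, 0 to 1, of the picture: columns of its width, rows of its height, amid what is visible of it).
- arm.outline_of(picture, query): "pixels" (384x512 bool, what is visible of it) and "at" ([column, row] as shares, 0 to 1, of the picture: columns of its width, rows of its height, amid what is visible of it).
The state is a dict: "time_s": time; "joint_pos": joint angles; "joint_vel": joint speeds; "joint_torque": joint torques, N m; "position": TCP position; "tool_rot": TCP orientation; "force": force on the tool from outside, world axes, zero at the start; "torque": the same for the moment, N m; "grip_width": opening from 0.0 (shut) to 1.0 (fully open); "grip_force": force on a finger pad.
Only numpy, scipy, OpenCV 4.12 (cv2) and the standard library are available. Lean on these libraries where they do the work, as an engineer would, in place of code of your own. Each camera call takes 0.05 s, during which the arm holds its last target. There are 200 camera calls.

### The job

The table is being laid. Take the grey condiment caddy down from the two headed studs in the oak unit (its back hangs on them by keyhole slots), keeping it level with the spice jar standing in it, and stand it in the middle of the chopping board. Then put the salt shaker upright into the caddy's empty compartment; set both things down rather than dropping them, and leave the jam jar, the glass and the green oil bottle where they stand.

Things in the scene. Friction and masses are not known exactly. Their poses are not given: they have to be found in the camera images.
- oak_unit: Fixed oak shelf unit on the worktop; place and yaw vary. 280 mm wide (its y), 363 high, 15 mm back panel, open sides, 15 mm base board and a top shelf, both 65 mm deep (tin, garlic and mill fixed on top, to 150 mm higher). Origin: worktop height, mid-width, on the FRONT face of the back panel; x points into the panel, away from the robot, y left, z up.
- shelf_edge (a point): Middle of the lower front edge of the unit's top shelf (18 mm thick, on brackets 105 mm either side), 345 mm above the worktop and 67 mm in front of the panel. The shelf overhangs the caddy: an upright gripper strikes it, so take the caddy with the tool tilted forward about 30 to 45 degrees.
- stud_left (a point): Tip centre of the left steel stud: fixed in the panel 125 mm up, 70 mm left of the unit's middle. Neck 8 mm thick, 7 mm long, then a mushroom head 18 mm across, 4 mm thick, ending 11 mm in front of the panel. Axes as the unit.
- stud_right (a point): The same stud 70 mm right of the unit's middle.
- caddy: Loose condiment caddy of slate-grey steel, about 0.4 kg, 230 mm wide (its y), 70 deep (x). Origin: centre of its underside; z up; front at -x. Back plate 102 mm high, x = +30 to +35 mm, with two keyhole slots. Floor 4 mm thick; front and end walls 4 mm thick, 36 mm high. Starts hung on both studs, axes as the unit's, back touching the panel, underside 40 mm above the worktop.
- caddy_handle (a point): Top middle of the caddy's brown wooden handle, an upright plate in its middle: 14 mm thick in y, x = -22 to +22 mm, top 132 mm above the underside, bare above 36 mm. Pinch it across y, at any tilt in its x-z plane.
- slot_left (a point): Centre of the wide opening (28 mm, cut corners) of the left keyhole, at caddy y = +70, 61 mm above its underside. An 11 mm slot runs up from it; hung, the stud's neck rests in the slot's top, 85 mm above the underside. Raised 24 mm along the slots (4 to 5 mm of play) the heads face the openings and the caddy comes straight off towards -x, clear after 12 mm.
- slot_right (a point): The same for the right keyhole, at caddy y = -70.
- empty_compartment (a point): On the floor of the caddy's right, empty compartment (y = -7 to -111 mm, 61 mm deep), 4 mm above the underside, 76 mm right of the caddy's middle. The left one (y = +7 to +111) holds the spice jar.
- spice_jar: Loose spice jar with a green lid, 46 mm across, 106 mm high, 0.11 kg, standing in the caddy's left (+y) compartment. Origin at the centre of its underside, z up.
- board: Loose brown chopping board lying flat on the worktop, 180 mm (its x) by 260 mm (its y), 21 mm thick, 0.66 kg; place and yaw vary, its long side roughly across the robot's front. Origin at the centre of its underside, z up.
- salt: Loose salt shaker, clear and grey with a domed pale top, 90 mm high, 0.1 kg: body 44 mm across up to 74 mm, top 34 mm across. Origin at the centre of its underside, z up. It stands in one of three places right of the board, the jam jar and the glass in the other two.
- jam: Bystander: loose jam jar, 73 mm across, 82 mm high, dark lid. Origin at the centre of its underside.
- glass: Bystander: loose clear glass, 81 mm across, 86 mm high. Origin at the centre of its underside.
- oil: Bystander: loose green-capped oil bottle, 58 mm across, 204 mm high, near the right wall. Origin at the centre of its underside.
Mind the look-alikes: they are no part of the job. Leave any purple look-alike of the spice_jar alone.

How it is judged:
By the outcome, as a careful person would: the job done as asked, in the order asked, and still so for the second after the job is handed in, with the robot touching nothing.
It also fails if it takes over 64 s, if anything falls off the work surface, if the arm or the gripper's body presses on something with over 40 N, if the wrist force passes 120 N, or if a joint passes its speed limit or range.

## Working session

There is one attempt and no reset: what is moved stays moved. The work goes in short steps, Python scripts to look and compute and a tool call to move; the robot and the scene stay as the last step left them, time stands still between calls to the robot, and variables do not carry over. Pictures are saved under pics/ and viewed, at most 10 in all, crops included, and the job is handed in when it is done.

Besides the shell and the picture viewer there is one more tool, called after "Emit:" by a JSON object that holds its "api" and its "payload", one argument or row to a line. drive_tool: Moves the arm, as the interface text tells. Its arguments: {"type":"object","properties":{"rows":{"type":"array","items":{"type":"number"}},"newtons":{"type":"number"}},"required":["rows"]}

```bash
mkdir -p pics; ls; python3 - <<'E'
from rig import arm
import cv2,numpy as np
s=arm.sense();print({k:np.round(v,3).tolist() for k,v in s.items()})
ims=[]
for n in("scene","top"):
    p=arm.read_camera(n);print(n,p["fx"],p["fy"],p["cx"],p["cy"],np.round(p["origin"],4).tolist(),np.round(p["attitude"],4).tolist())
    cv2.imwrite(f"pics/{n}0.png",p["img"][:,:,::-1])
    for q in("oak_unit","caddy","caddy_handle","shelf_edge","stud_left","stud_right","slot_left","slot_right","spice_jar","board","salt","jam","glass","oil"):
        r=arm.boxes_of(p,q);print(q,[(round(d["conf"],2),round(d["at"][0]*512,1),round(d["at"][1]*384,1)) for d in r[:3]])
E
```

```text
pics
{'time_s': 0.0, 'joint_pos': [1.338, 0.213, -0.035, 1.324, 0.0, 1.571], 'joint_vel': [-0.0, -0.001, 0.001, 0.001, -0.001, 0.001], 'joint_torque': [-0.002, -68.616, 48.712, 0.017, -0.0, -0.0], 'position': [0.115, 0.486, 0.242], 'tool_rot': [[-0.973, 0.231, -0.0], [0.231, 0.973, -0.001], [0.0, -0.001, -1.0]], 'force': [-0.657, 0.059, -0.753], 'torque': [-0.029, 0.029, 0.019], 'grip_force': 0.0, 'grip_width': 0.996}
scene 450.7940343863305 450.7940343863305 251.54183140364793 191.5705482229755 [-0.1381, -0.1693, 0.9273] [[-0.005, -0.706, 0.7082], [-0.9999, 0.012, 0.0049], [-0.012, -0.7081, -0.706]]
oak_unit []
caddy [(0.93, 208.0, 203.8)]
caddy_handle [(0.83, 208.0, 200.2)]
shelf_edge [(0.65, 203.5, 136.6)]
stud_left [(0.6, 201.6, 135.7)]
stud_right [(0.86, 200.8, 136.2)]
slot_left [(0.84, 209.2, 203.6)]
slot_right [(0.83, 206.5, 204.1)]
spice_jar [(0.56, 173.9, 196.3)]
board [(0.73, 203.9, 298.1), (0.62, 208.9, 203.8)]
salt [(0.56, 291.1, 298.9)]
jam [(0.55, 333.7, 271.5)]
glass [(0.7, 291.9, 254.5)]
oil [(0.71, 337.6, 210.6), (0.61, 332.2, 273.6)]
top 445.1955318011411 445.1955318011411 255.1012470903957 199.35152439600617 [0.2, -0.1494, 1.3349] [[0.002, -0.9528, 0.3034], [-1.0, 0.0001, 0.0069], [-0.0066, -0.3034, -0.9528]]
oak_unit [(0.81, 215.1, 144.1)]
caddy [(0.57, 230.4, 180.5)]
caddy_handle [(0.64, 229.3, 179.2)]
shelf_edge []
stud_left [(0.64, 210.8, 142.1)]
stud_right [(0.89, 212.4, 137.7)]
slot_left [(0.77, 225.6, 176.9), (0.59, 223.4, 257.8)]
slot_right [(0.73, 225.5, 181.6)]
spice_jar [(0.9, 196.3, 178.3), (0.36, 212.1, 140.4)]
board [(0.76, 222.9, 256.7)]
salt [(0.61, 290.2, 266.6)]
jam [(0.86, 325.3, 239.5), (0.26, 223.7, 175.3)]
glass [(0.91, 292.3, 227.1), (0.43, 214.5, 142.1)]
oil [(0.82, 337.9, 190.3)]
```

```bash
python3 - <<'E'
import cv2
a=cv2.imread("pics/scene0.png");b=cv2.imread("pics/top0.png")
cv2.imwrite("pics/s1.png",cv2.resize(a[60:330,120:380],(780,600*780//780),interpolation=cv2.INTER_CUBIC)[:600] if 0 else cv2.resize(a[90:340,120:380],None,fx=2.4,fy=2.4,interpolation=cv2.INTER_CUBIC))
cv2.imwrite("pics/t1.png",cv2.resize(b[90:310,120:380],None,fx=2.7,fy=2.7,interpolation=cv2.INTER_CUBIC))
E
```

```text
(no output)
```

View pics/s1.png

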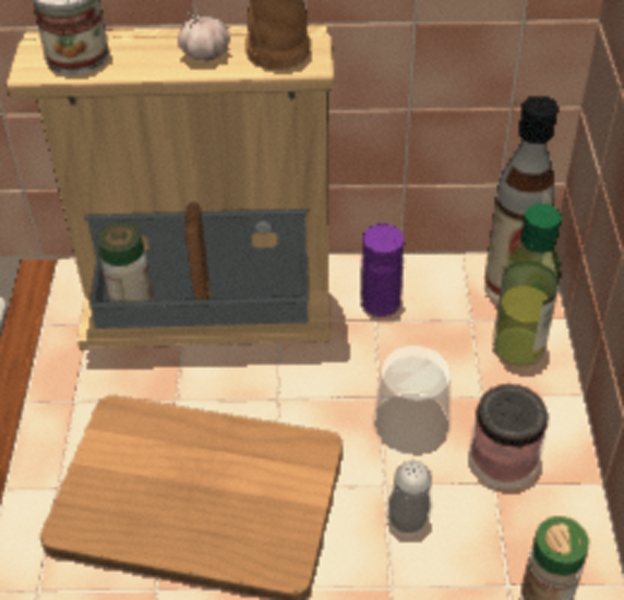

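View pics/t1.png

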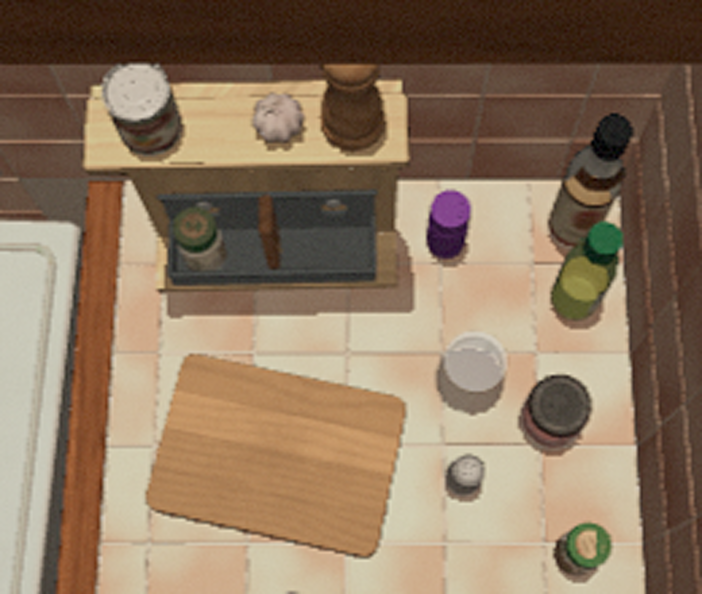

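The pictures agree with the networks: the caddy hangs in the unit with the jar on its left side. The salt shaker is at scene (291,299), with the glass behind it, the jam to its right and the purple decoy beside the unit. Next I fit the unit and board poses from edges in both views.

```bash
cat > h.py <<'E'
import numpy as np,cv2
from scipy.optimize import least_squares
CAM={"s":(450.794,251.542,191.571,[-0.1381,-0.1693,0.9273],[[-0.005,-0.706,0.7082],[-0.9999,0.012,0.0049],[-0.012,-0.7081,-0.706]]),
"t":(445.1955,255.101,199.3515,[0.2,-0.1494,1.3349],[[0.002,-0.9528,0.3034],[-1,0.0001,0.0069],[-0.0066,-0.3034,-0.9528]])}
def proj(c,P):
    f,cx,cy,o,R=CAM[c];p=(np.atleast_2d(P)-o)@np.array(R);return p[:,:2]/p[:,2:]*f+[cx,cy]
def ray(c,uv,z):
    f,cx,cy,o,R=CAM[c];d=np.array(R)@[(uv[0]-cx)/f,(uv[1]-cy)/f,1];o=np.array(o);return o+d*(z-o[2])/d[2]
def Rz(a):return np.array([[np.cos(a),-np.sin(a),0],[np.sin(a),np.cos(a),0],[0,0,1]])
def pose(q,P):return np.atleast_2d(P)@Rz(q[2]).T+[q[0],q[1],0]
E
python3 - <<'E'
from h import *
S=lambda u,v:("s",u/2.4+120,v/2.4+90)
T=lambda u,v:("t",u/2.7+120,v/2.7+90)
U=[((-.065,.14,.015),S(80,335)),((-.065,-.14,.015),S(328,333)),((-.065,.14,.015),T(160,286)),((-.065,-.14,.015),T(397,284)),
((-.067,.14,.345),S(12,90)),((-.067,-.14,.345),S(333,92)),((-.067,.14,.363),T(85,165)),((-.067,-.14,.363),T(407,160)),
((-.005,.115,.142),S(88,213)),((-.005,-.115,.142),S(310,210)),((-.005,.115,.142),T(163,196)),((-.005,-.115,.142),T(377,191)),
((-.07,.115,.076),S(93,304)),((-.07,-.115,.076),S(307,302)),((-.07,.115,.076),T(171,278)),((-.07,-.115,.076),T(376,275)),
((-.057,0,.172),T(273,265)),((-.013,0,.172),T(266,197)),((-.013,0,.172),S(193,205))]
def fit(F,x0,loss):
    def r(q):return np.concatenate([proj(c,pose(q,P))[0]-[u,v] for P,(c,u,v) in F])
    s=least_squares(r,x0,loss=loss);return s.x,r(s.x).reshape(-1,2)
q,r=fit(U,[.75,0,0],"soft_l1");print("unit",q.round(4));print(r.round(1).tolist())
B=[((x,y,.021),None) for x,y in((.09,.13),(.09,-.13),(-.09,-.13),(-.09,.13))]
ps=[S(105,397),S(343,436),S(302,592),S(43,543)];pt=[T(186,353),T(407,398),T(368,557),T(147,508)]
F=[(b[0],p) for b,p in zip(B,ps)]+[(b[0],p) for b,p in zip(B,pt)]
b,r=fit(F,[.5,0,0],"soft_l1");print("board",b.round(4));print(r.round(1).tolist())
# salt: top dome centre z~.085, box centre z~.045
for n,c,uv,z in(("salt","s",(291.1,298.9),.045),("salt","t",(290.2,266.6),.06),("salttop","s",(120+412/2.4,90+472/2.4),.082),("salttop","t",(120+467/2.7,90+470/2.7),.082),
 ("glass","t",(292.3,227.1),.045),("jam","t",(325.3,239.5),.05),("decoy","t",(120+588/2.7,90+545/2.7),.1),("purple","t",(120+450/2.7,90+205/2.7),.1),("oil","t",(120+605/2.7,90+238/2.7),.204)):print(n,c,ray(c,uv,z).round(3))
E
```

```text
unit [ 0.6987 -0.0388  0.0106]
[[-1.2, 1.9], [1.4, 0.6], [-1.1, -0.2], [0.8, -0.4], [0.9, 4.3], [-0.9, 0.9], [1.6, -0.1], [0.1, 0.5], [0.2, 2.0], [-1.6, 1.5], [-0.2, -0.3], [0.1, 0.7], [-1.1, 0.6], [0.3, -0.3], [-0.4, -2.1], [0.6, -1.8], [-2.3, -13.2], [0.5, -2.6], [0.5, -2.1]]
board [ 0.4383 -0.0443 -0.2165]
[[-1.9, -1.7], [0.6, -0.6], [1.6, 2.7], [-4.1, 0.9], [-0.3, -1.3], [1.1, -0.1], [2.8, 0.4], [-1.8, -0.9]]
salt s [ 0.406 -0.25   0.045]
salt t [ 0.404 -0.241  0.06 ]
salttop s [ 0.413 -0.25   0.082]
salttop t [ 0.407 -0.248  0.082]
glass t [ 0.524 -0.251  0.045]
jam t [ 0.485 -0.347  0.05 ]
decoy t [ 0.328 -0.366  0.1  ]
purple t [ 0.698 -0.234  0.1  ]
oil t [ 0.62  -0.382  0.204]
```

```bash
cat >> h.py <<'E'
from scipy.spatial.transform import Rotation as Ro
UNIT=np.array([.6987,-.0388,.0106]);BOARD=np.array([.4383,-.0443,-.2165])
def tool(yaw,tilt):
    z=np.array([np.sin(tilt),0,-np.cos(tilt)]);y=np.array([0,1.,0]);return Rz(yaw)@np.stack([np.cross(y,z),y,z],1)
def grasp(p,R):return np.array(p)+.008*R[:,2]   # TCP for grasp point p
def rows(targets,p0=None,R0=None):
    from rig import arm
    if p0 is None:
        s=arm.sense();p0=np.array(s["position"]);R0=np.array(s["tool_rot"])
    for p,R in targets:
        print((R0.T@(p-p0)*100).round(2).tolist(),Ro.from_matrix(R0.T@R).as_rotvec().round(3).tolist(),"norm",np.linalg.norm(p-p0).round(3))
E
python3 - <<'E'
from h import *
y=UNIT[2];R=tool(y,np.radians(42))
G=np.append(pose(UNIT,[-.040,0,0])[0][:2],.158);print(G)
print("jar",(Rz(-y)@(ray("t",(120+197/2.7,90+228/2.7),.15)-[UNIT[0],UNIT[1],0])).round(3))
W2=grasp(G,R)-.12*R[:,2]
rows([(np.array([.38,.1,.30]),tool(0,0)),(W2-[.08,0,-.04],R),(W2,R),(grasp(G,R),R)])
E
```

```text
[ 0.65870225 -0.03922399  0.158     ]
jar [-0.046  0.076  0.15 ]
[-34.67, -31.5, -5.77] [0.0, 0.0, -0.233] norm 0.472
[-49.94, -42.27, -3.89] [-0.089, -0.729, -0.232] norm 0.655
[-57.73, -40.43, 0.11] [-0.089, -0.729, -0.232] norm 0.705
[-65.52, -38.49, 9.02] [-0.089, -0.729, -0.232] norm 0.765
```

Emit:
{"api": "drive_tool", "payload": {
  "rows": [0.5,-6,-5,-4,0,0,0,0.5,-11,-10,-5.8,0,0,-0.05,0.5,-16,-14.5,-5.8,0,0,-0.1,0.5,-21,-19,-5.8,0,0,-0.15,0.5,-26,-23.5,-5.8,0,0,-0.2,0.5,-31,-28,-5.8,0,0,-0.233,0.5,-35,-31.5,-5.8,0,0,-0.233,0.5,-35,-31.5,-5.8,0,0,-0.233],
  "newtons": 20
}}

```text
time_s: 2.5
position: [0.3842, 0.097, 0.3005]
tool_rot: [[-1.0, 0.001, 0.001], [0.001, 1.0, 0.0], [-0.001, 0.0, -1.0]]
force: [0.5, 1.5, -1.0]
grip_width: 0.502
grip_force: 0.0
```

```bash
python3 - <<'E'
from h import *
y=UNIT[2];R=tool(y,np.radians(42))
G=np.append(pose(UNIT,[-.040,0,0])[0][:2],.158)
W2=grasp(G,R)-.12*R[:,2]
rows([(W2-[.08,0,-.04],R),(W2,R),(grasp(G,R),R)])
E
```

```text
[-11.98, -13.68, 1.93] [-0.004, -0.732, -0.011] norm 0.183
[-19.97, -13.67, 5.94] [-0.004, -0.732, -0.011] norm 0.249
[-28.0, -13.58, 14.86] [-0.004, -0.732, -0.011] norm 0.345
```

Emit:
{"api": "drive_tool", "payload": {
  "rows": [0.5,-3,-4,0,0,-0.14,0,0.5,-6,-8,0,0,-0.28,0,0.5,-9,-11.5,1,0,-0.42,-0.01,0.5,-12,-13.7,1.9,-0.004,-0.56,-0.011,0.5,-14,-13.7,2.9,-0.004,-0.732,-0.011,0.5,-17,-13.7,4.4,-0.004,-0.732,-0.011,0.5,-20,-13.67,5.9,-0.004,-0.732,-0.011,0.5,-20,-13.67,5.9,-0.004,-0.732,-0.011]
}}

```text
time_s: 3.5
position: [0.5836, -0.0373, 0.2397]
tool_rot: [[-0.745, -0.012, 0.667], [-0.009, 1.0, 0.008], [-0.667, 0.0, -0.745]]
force: [-0.7, 0.5, -0.4]
grip_width: 0.5
grip_force: 0.0
```

```bash
python3 - <<'E'
from h import *
from rig import arm
for n in("scene","top"):
    p=arm.read_camera(n)
    r=arm.outline_of(p,"caddy_handle");print(n,[(d["conf"],np.array(d["at"])*[512,384]) for d in r[:2]])
    im=p["img"][:,:,::-1].copy();cv2.imwrite(f"pics/{n}1.png",im)
    if n=="scene":
        im=cv2.resize(im[110:240,130:280],None,fx=4,fy=4,interpolation=cv2.INTER_CUBIC)
        for x in(-.022,.022):
            for yy in(-.007,.007):
                u=proj("s",pose(UNIT,[-.035+x,yy,.172]))[0];cv2.circle(im,tuple(int(v) for v in (u-[130,110])*4),2,(0,255,255),-1)
        cv2.imwrite("pics/s2.png",im)
y=UNIT[2];R=tool(y,np.radians(42))
G=np.append(pose(UNIT,[-.040,0,0])[0][:2],.158)
rows([(grasp(G,R),R)])
E
```

```text
scene [(0.77, array([217.8048, 207.2832]))]
top [(0.78, array([231.424 , 176.4864]))]
[-0.02, -0.27, 12.1] [0.0, -0.001, 0.001] norm 0.121
```

View pics/s2.png

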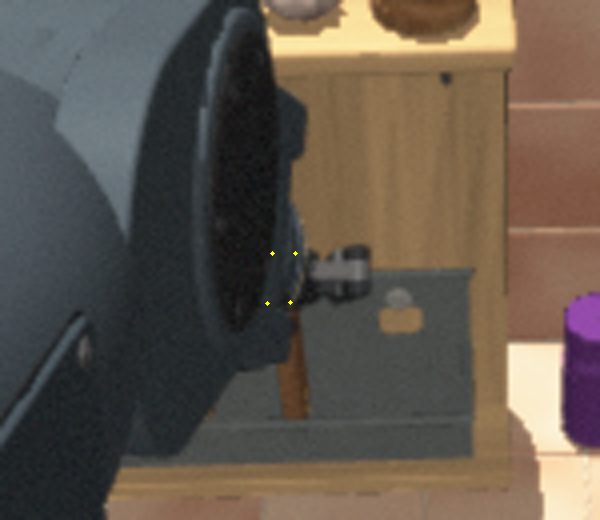

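The gripper hides the handle, and the projected handle corners sit where they should. I'll advance along the tool axis.

Emit:
{"api": "drive_tool", "payload": {
  "rows": [0.5,0,-0.25,3,0,0,0,0.5,0,-0.25,6,0,0,0,0.5,0,-0.25,8.5,0,0,0,0.5,0,-0.25,10.5,0,0,0,0.5,0,-0.25,12.1,0,0,0,0.5,0,-0.25,12.1,0,0,0]
}}

```text
time_s: 4.45
position: [0.6639, -0.039, 0.151]
tool_rot: [[-0.744, -0.012, 0.668], [-0.009, 1.0, 0.008], [-0.668, -0.0, -0.744]]
force: [-0.7, 0.5, 0.1]
grip_width: 0.498
grip_force: 0.0
```

Emit:
{"api": "drive_tool", "payload": {
  "rows": [0.15,0,0,0,0,0,0,0.15,0,0,0,0,0,0,0.15,0,0,0,0,0,0,0.15,0,0,0,0,0,0]
}}

```text
time_s: 4.95
position: [0.6642, -0.0385, 0.1524]
tool_rot: [[-0.743, -0.013, 0.669], [-0.009, 1.0, 0.009], [-0.669, 0.0, -0.743]]
force: [-6.7, 4.2, 7.6]
grip_width: 0.159
grip_force: 20.3
```

Emit:
{"api": "drive_tool", "payload": {
  "rows": [0,0,0.05,0,0,0,0,0,0,0.05,0,0,0,0,0,0,0.05,0,0,0,0,0,0,0.05,0,0,0,0],
  "newtons": 80
}}

```text
time_s: 5.45
position: [0.6642, -0.0385, 0.1525]
tool_rot: [[-0.743, -0.012, 0.669], [-0.009, 1.0, 0.008], [-0.669, -0.0, -0.743]]
force: [-7.3, 0.4, 9.0]
grip_width: 0.153
grip_force: 77.9
```

```bash
python3 - <<'E'
from h import *
from rig import arm
s=arm.sense();p=np.array(s["position"]);R=np.array(s["tool_rot"]);u=Rz(UNIT[2])
print(s["force"],s["torque"],s["grip_width"])
for d in([0,0,.012],[0,0,.024],[-.02,0,.024],[-.10,0,.03],[-.2,0,.05]):print(d,(R.T@u@np.array(d)*100).round(2))
E
```

```text
[-7.27648673  0.38225508  9.00459794] [0.26562265 0.89866007 0.60101639] 0.15337628866835018
[0, 0, 0.012] [-0.8  -0.   -0.89]
[0, 0, 0.024] [-1.61 -0.   -1.78]
[-0.02, 0, 0.024] [-0.12  0.   -3.12]
[-0.1, 0, 0.03] [ 5.42  0.01 -8.92]
[-0.2, 0, 0.05] [ 11.51   0.02 -17.1 ]
```

Emit:
{"api": "drive_tool", "payload": {
  "rows": [0,-0.4,0,-0.44,0,0,0,0,-0.8,0,-0.89,0,0,0,0,-1.2,0,-1.33,0,0,0,0,-1.61,0,-1.78,0,0,0,0,-1.61,0,-1.78,0,0,0,0,-1.61,0,-1.78,0,0,0],
  "newtons": 90
}}

```text
time_s: 6.2
position: [0.6641, -0.0386, 0.1752]
tool_rot: [[-0.744, -0.011, 0.668], [-0.009, 1.0, 0.007], [-0.668, -0.0, -0.744]]
force: [-3.3, -0.1, -5.3]
grip_width: 0.149
grip_force: 88.6
```

```bash
python3 - <<'E'
from h import *
from rig import arm
s=arm.sense();print(s["torque"])
p=arm.read_camera("top");im=p["img"][:,:,::-1]
p=arm.read_camera("scene");im2=p["img"][:,:,::-1]
a=cv2.resize(im[140:220,160:290],None,fx=4,fy=4,interpolation=cv2.INTER_CUBIC);b=cv2.resize(im2[150:225,130:260],None,fx=4,fy=4,interpolation=cv2.INTER_CUBIC)
cv2.imwrite("pics/l.png",np.vstack([a,b])[:600])
E
```

```text
[-0.09619779  1.88011946  0.21081526]
```

View pics/l.png

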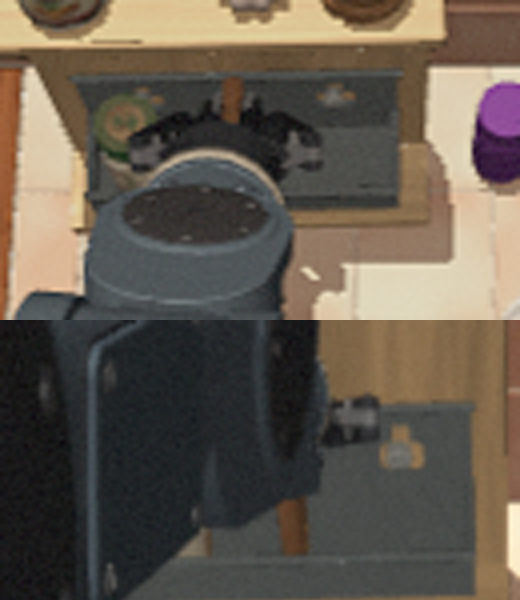

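The stud head now shows in the wide opening. I'll pull straight off.

Emit:
{"api": "drive_tool", "payload": {
  "rows": [0,-0.07,0,-0.07,0,0,0,0,0.3,0,-0.4,0,0,0,0,0.68,0,-0.74,0,0,0,0,1.05,0,-1.08,0,0,0,0,1.42,0,-1.41,0,0,0,0,1.42,0,-1.41,0,0,0]
}}

```text
time_s: 7.05
position: [0.6439, -0.0387, 0.1764]
tool_rot: [[-0.744, -0.012, 0.668], [-0.009, 1.0, 0.008], [-0.668, -0.0, -0.744]]
force: [0.4, -0.5, -6.7]
grip_width: 0.15
grip_force: 88.2
```

```bash
python3 - <<'E'
from h import *
from rig import arm
s=arm.sense();print(np.round(s["torque"],2))
p0=np.array(s["position"]);R0=np.array(s["tool_rot"])
# caddy origin (underside centre) in tool frame: grasp-time TCP .6642,-.0385,.1525 with caddy at unit(-.035,0,.040)
Rg=tool(UNIT[2],np.radians(42))
c=np.append(pose(UNIT,[-.035,0,0])[0][:2],.040)
off=np.array([.6642,-.0385,.1525])-c; print("off",off)   # world, yaw~unit
offu=Rz(-UNIT[2])@off
T=[]
T.append((p0+[-.08,0,.005],R0))
for z in(.10,.03,.0215):
    q=BOARD; T.append((np.array([q[0],q[1],z])+Rz(q[2])@offu,tool(q[2],np.radians(42))))
rows(T)
E
```

```text
[-0.16  1.38  0.03]
off [0.00049803 0.00067099 0.1125    ]
[5.62, 0.09, -5.72] [0.0, 0.0, 0.0] norm 0.08
[12.83, -0.27, -16.39] [0.152, -0.001, 0.17] norm 0.208
[17.51, -0.26, -11.19] [0.152, -0.001, 0.17] norm 0.208
[18.08, -0.26, -10.55] [0.152, -0.001, 0.17] norm 0.209
```

Emit:
{"api": "drive_tool", "payload": {
  "rows": [0,0.7,0,-0.7,0,0,0,0,2.1,0,-2.1,0,0,0,0,3.5,0,-3.6,0,0,0,0,4.9,0,-5.3,0,0,0,0,6.2,0,-7.0,0.02,0,0.022,0,7.5,-0.05,-8.9,0.04,0,0.045,0,8.8,-0.1,-10.7,0.06,0,0.067,0,10.0,-0.15,-12.4,0.085,0,0.095]
}}

```text
time_s: 8.05
position: [0.4858, -0.0422, 0.2017]
tool_rot: [[-0.739, 0.117, 0.664], [0.087, 0.993, -0.078], [-0.668, 0.0, -0.744]]
force: [0.1, 0.7, -5.7]
grip_width: 0.148
grip_force: 88.2
```

```bash
cat > tgt.py <<'E'
from h import *
offu=Rz(-UNIT[2])@np.array([.0005,.0007,.1125])
q=BOARD;R=tool(q[2],np.radians(42))
rows([(np.array([q[0],q[1],z])+Rz(q[2])@offu,R) for z in(.08,.04,.028,.0205)])
E
python3 tgt.py
```

```text
[4.06, -0.7, -2.41] [0.067, -0.001, 0.074] norm 0.048
[6.74, -0.7, 0.56] [0.067, -0.001, 0.074] norm 0.068
[7.54, -0.7, 1.45] [0.067, -0.001, 0.074] norm 0.077
[8.04, -0.7, 2.01] [0.067, -0.001, 0.074] norm 0.083
```

Emit:
{"api": "drive_tool", "payload": {
  "rows": [0,1.0,-0.17,-0.7,0.017,0,0.018,0,2.1,-0.35,-1.4,0.035,0,0.038,0,3.2,-0.55,-2.0,0.052,0,0.057,0,4.06,-0.7,-2.41,0.067,0,0.074,0,4.7,-0.7,-1.7,0.067,0,0.074,0,5.4,-0.7,-0.9,0.067,0,0.074,0,5.9,-0.7,-0.35,0.067,0,0.074,0,5.9,-0.7,-0.35,0.067,0,0.074]
}}

```text
time_s: 9.05
position: [0.44, -0.0437, 0.1639]
tool_rot: [[-0.728, 0.214, 0.652], [0.159, 0.977, -0.143], [-0.667, -0.001, -0.745]]
force: [0.2, 0.6, -5.4]
grip_width: 0.149
grip_force: 88.1
```

```bash
python3 tgt.py; python3 - <<'E'
from h import *
from rig import arm
p=arm.read_camera("top");im=p["img"][:,:,::-1]
p=arm.read_camera("scene");im2=p["img"][:,:,::-1]
a=im[150:310,150:350];b=im2[190:345,140:340]
cv2.imwrite("pics/m.png",cv2.resize(np.vstack([a[:150],b[:150]]),None,fx=2,fy=2,interpolation=cv2.INTER_CUBIC))
E
```

```text
[-1.84, -0.03, -2.2] [0.0, -0.003, 0.001] norm 0.029
[0.83, -0.03, 0.78] [0.0, -0.003, 0.001] norm 0.011
[1.63, -0.03, 1.68] [0.0, -0.003, 0.001] norm 0.023
[2.13, -0.03, 2.24] [0.0, -0.003, 0.001] norm 0.031
```

View pics/m.png

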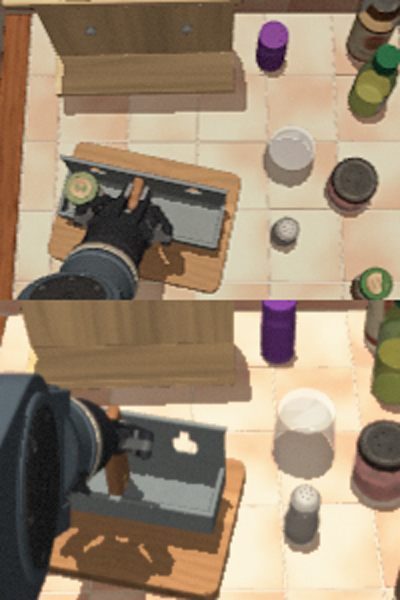

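Emit:
{"api": "drive_tool", "payload": {
  "rows": [0,0.45,-0.03,0.4,0,0,0,0,0.85,-0.03,0.8,0,0,0,0,1.25,-0.03,1.25,0,0,0,0,1.63,-0.03,1.68,0,0,0,0,1.8,-0.03,1.87,0,0,0,0,1.8,-0.03,1.87,0,0,0]
}}

```text
time_s: 9.9
position: [0.4411, -0.0435, 0.1415]
tool_rot: [[-0.729, 0.214, 0.65], [0.159, 0.977, -0.143], [-0.665, -0.001, -0.746]]
force: [-0.0, -0.7, -5.8]
grip_width: 0.153
grip_force: 88.2
```

```bash
python3 - <<'E'
from h import *
from rig import arm
z=.0514
for P,uv in(((.0325,.115,z+.102),(180.5,228.5)),((.0325,-.115,z+.102),(263,246))):print(proj("t",pose(BOARD,P)),uv)
p=arm.read_camera("top");m=arm.outline_of(p,"board")[0]["pixels"]
# board outline edges: compare with predicted border
B=pose(BOARD,[[x,y,.021] for x,y in((.09,.13),(.09,-.13),(-.09,-.13),(-.09,.13))])
im=p["img"][:,:,::-1].copy()
big=cv2.resize(im[195:310,160:280],None,fx=5,fy=5,interpolation=cv2.INTER_CUBIC)
f=lambda P:((proj("t",P)-[160,195]+.5)*5).astype(int)
cv2.polylines(big,[f(B)],True,(0,0,255),1)
zz=.024
cv2.polylines(big,[f(pose(BOARD,[(.035,.115,zz+.102),(.035,-.115,zz+.102),(-.035,-.115,zz+.036),(-.035,.115,zz+.036)]))],True,(0,255,255),1)
cv2.imwrite("pics/n.png",big)
E
python3 tgt.py
```

```text
[[181.16591657 227.76799209]] (180.5, 228.5)
[[263.44248633 245.61489324]] (263, 246)
[-3.22, -0.07, -3.93] [-0.0, -0.005, 0.001] norm 0.051
[-0.56, -0.06, -0.95] [-0.0, -0.005, 0.001] norm 0.011
[0.24, -0.06, -0.05] [-0.0, -0.005, 0.001] norm 0.003
[0.74, -0.06, 0.51] [-0.0, -0.005, 0.001] norm 0.009
```

View pics/n.png

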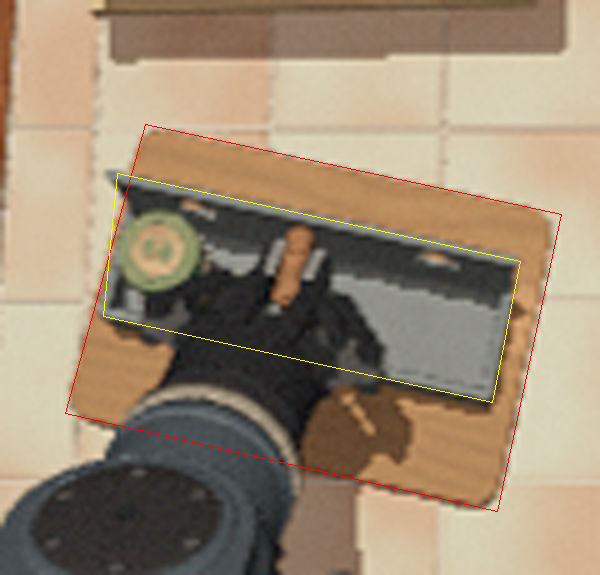

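The overlay fits the board and the caddy within about a pixel, so I'll lower to contact.

Emit:
{"api": "drive_tool", "payload": {
  "rows": [0,0.13,-0.05,0.08,0,0,0,0,0.26,-0.05,0.17,0,0,0,0,0.36,-0.05,0.3,0,0,0,0,0.43,-0.05,0.38,0,0,0,0,0.43,-0.05,0.38,0,0,0]
}}

```text
time_s: 10.62
position: [0.4422, -0.0437, 0.1387]
tool_rot: [[-0.732, 0.215, 0.647], [0.16, 0.977, -0.143], [-0.663, -0.001, -0.749]]
force: [-0.0, 0.1, -5.4]
grip_width: 0.15
grip_force: 88.2
```

```bash
python3 - <<'E'
from rig import arm
s=arm.sense();print(s["joint_pos"],s["position"],s["torque"])
E
python3 tgt.py
```

```text
[-1.07756900e-04 -3.70364473e-01 -1.13429499e+00  9.45426664e-02
 -1.43760634e-01  1.62366561e-01] [ 0.44221582 -0.04368646  0.13866826] [ 0.24053283  1.35010224 -0.04696795]
[-3.33, -0.08, -4.24] [-0.001, -0.009, 0.001] norm 0.054
[-0.68, -0.08, -1.25] [-0.001, -0.009, 0.001] norm 0.014
[0.12, -0.07, -0.35] [-0.001, -0.009, 0.001] norm 0.004
[0.61, -0.07, 0.21] [-0.001, -0.009, 0.001] norm 0.007
```

Joint 3 is at its limit (-1.134), so the tilted tool can't reach down at the board's middle. I'll set the caddy down about 30 mm farther back on the board. Then I'll re-grasp it with a steeper tool and bring it to the middle.

```bash
cat > tgt2.py <<'E'
from h import *
offu=Rz(-UNIT[2])@np.array([.0005,.0007,.1125])
q=BOARD.copy();q[:2]=pose(BOARD,[.035,0,0])[0][:2];R=tool(q[2],np.radians(42))
rows([(np.array([q[0],q[1],z])+Rz(q[2])@offu,R) for z in(.03,.0235,.0205)])
E
python3 tgt2.py
```

```text
[-2.64, -0.07, 1.82] [-0.001, -0.009, 0.001] norm 0.032
[-2.21, -0.07, 2.31] [-0.001, -0.009, 0.001] norm 0.032
[-2.01, -0.07, 2.53] [-0.001, -0.009, 0.001] norm 0.032
```

Emit:
{"api": "drive_tool", "payload": {
  "rows": [0,-0.8,0,0.2,0,-0.003,0,0,-1.5,0,0.8,0,-0.006,0,0,-2.2,-0.07,1.4,0,-0.009,0,0,-2.64,-0.07,1.82,0,-0.009,0,0,-2.64,-0.07,1.82,0,-0.009,0,0,-2.64,-0.07,1.82,0,-0.009,0]
}}

```text
time_s: 11.38
position: [0.4729, -0.0512, 0.1423]
tool_rot: [[-0.726, 0.215, 0.653], [0.159, 0.977, -0.145], [-0.669, -0.001, -0.743]]
force: [0.4, 0.2, -5.9]
grip_width: 0.15
grip_force: 88.1
```

```bash
python3 tgt2.py;python3 -c "
from rig import arm;print(arm.sense()['joint_pos'])"
```

```text
[-0.03, 0.0, 0.0] [-0.001, -0.0, 0.001] norm 0.0
[0.41, 0.0, 0.49] [-0.001, -0.0, 0.001] norm 0.006
[0.61, 0.0, 0.71] [-0.001, -0.0, 0.001] norm 0.009
[-0.02595661 -0.29258926 -1.09151576  0.0483538  -0.12819544  0.14155515]
```

Emit:
{"api": "drive_tool", "payload": {
  "rows": [0,0.2,0,0.23,0,0,0,0,0.38,0,0.45,0,0,0,0,0.48,0,0.55,0,0,0,0,0.55,0,0.63,0,0,0,0,0.55,0,0.63,0,0,0]
}}

```text
time_s: 12.0
position: [0.4733, -0.0512, 0.1342]
tool_rot: [[-0.726, 0.215, 0.653], [0.159, 0.977, -0.145], [-0.669, -0.001, -0.743]]
force: [0.1, 0.1, -6.1]
grip_width: 0.15
grip_force: 88.2
```

Emit:
{"api": "drive_tool", "payload": {
  "rows": [0,0.035,0,0.037,0,0,0,0,0.07,0,0.075,0,0,0,0,0.1,0,0.11,0,0,0,0,0.1,0,0.11,0,0,0]
}}

```text
time_s: 12.5
position: [0.4741, -0.0516, 0.1338]
tool_rot: [[-0.724, 0.215, 0.655], [0.159, 0.977, -0.146], [-0.671, -0.001, -0.742]]
force: [-4.9, -3.5, 7.8]
grip_width: 0.151
grip_force: 90.2
```

Emit:
{"api": "drive_tool", "payload": {
  "rows": [0.2,0,0,0,0,0,0,0.45,0,0,0,0,0,0,0.45,0,0,0,0,0,0,0.45,0,0,-2,0,0,0,0.45,0,0,-5,0,0,0,0.45,0,0,-9,0,0,0,0.45,0,0,-9,0,0,0],
  "newtons": 20
}}

```text
time_s: 13.38
position: [0.4148, -0.0379, 0.2024]
tool_rot: [[-0.723, 0.214, 0.657], [0.158, 0.977, -0.144], [-0.673, -0.0, -0.74]]
force: [0.2, -0.2, -0.7]
grip_width: 0.451
grip_force: 0.0
```

```bash
python3 - <<'E'
from h import *
from rig import arm
c=pose(BOARD,[.035,0,0])[0];c[2]=.021
p=arm.read_camera("top");p2=arm.read_camera("scene");O=[]
for k,p,o in(("t",p,(155,200)),("s",p2,(140,205))):
    b=cv2.resize(p["img"][o[1]:o[1]+95,o[0]:o[0]+130,::-1].copy(),None,fx=3,fy=3,interpolation=cv2.INTER_CUBIC)
    f=lambda P:((proj(k,P)-o+.5)*3).astype(int)
    q=[c[0],c[1],BOARD[2]];cv2.polylines(b,[f(pose(q,[(.035,.115,.123),(.035,-.115,.123)]))],True,(0,255,255),1)
    cv2.polylines(b,[f(pose(q,[(-.035,.115,.057),(-.035,-.115,.057)]))],True,(0,255,255),1);
    cv2.polylines(b,[f(pose(q,[(-.022,.007,.153),(-.022,-.007,.153),(.022,-.007,.153),(.022,.007,.153)]))],True,(255,0,255),1);O.append(b)
cv2.imwrite("pics/o.png",np.vstack(O))
# upright-ish regrasp tilt 10deg
R=tool(BOARD[2],np.radians(8));G=c.copy();G[2]=.021+.116
rows([(grasp(G,R)-.08*R[:,2],R),(grasp(G,R),R)])
print(arm.sense()["joint_pos"])
E
```

```text
[-4.21, -0.1, 2.68] [-0.001, 0.595, 0.001] norm 0.05
[0.28, -0.1, 9.3] [-0.001, 0.595, 0.001] norm 0.093
[ 0.02735998 -0.55139147 -1.04149105  0.36084747 -0.16304067  0.18175922]
```

View pics/o.png

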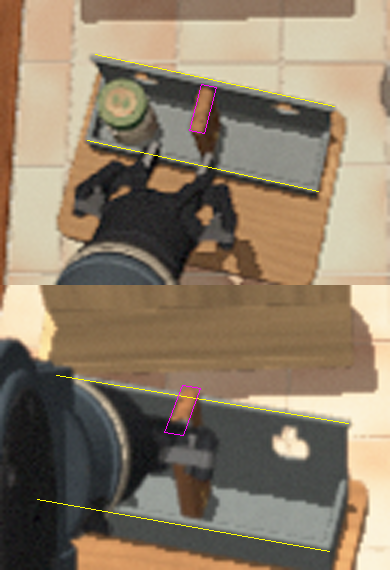

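Emit:
{"api": "drive_tool", "payload": {
  "rows": [0.45,-1.5,0,-1,0,0.15,0,0.45,-2.5,-0.05,0,0,0.3,0,0.45,-3.5,-0.1,1.5,0,0.45,0,0.45,-4.2,-0.1,2.7,0,0.595,0,0.45,-4.2,-0.1,2.7,0,0.595,0,0.45,-4.2,-0.1,2.7,0,0.595,0]
}}

```text
time_s: 14.22
position: [0.4622, -0.0499, 0.206]
tool_rot: [[-0.968, 0.215, 0.133], [0.213, 0.977, -0.031], [-0.136, -0.002, -0.991]]
force: [0.5, 0.2, -0.4]
grip_width: 0.447
grip_force: 0.0
```

```bash
python3 - <<'E'
from h import *
from rig import arm
c=pose(BOARD,[.035,0,0])[0];c[2]=.021
R=tool(BOARD[2],np.radians(8));G=c.copy();G[2]=.021+.116
rows([(grasp(G,R),R)])
print(arm.sense()["joint_pos"])
E
```

```text
[-0.1, 0.05, 7.78] [-0.002, -0.003, -0.0] norm 0.078
[-0.09570279  0.03063627 -0.34651928  1.05795825 -0.01803636  0.11978831]
```

Emit:
{"api": "drive_tool", "payload": {
  "rows": [0.45,-0.1,0.05,3,-0.002,-0.003,0,0.45,-0.1,0.05,5.5,-0.002,-0.003,0,0.45,-0.1,0.05,7,-0.002,-0.003,0,0.45,-0.1,0.05,7.78,-0.002,-0.003,0,0.15,-0.1,0.05,7.78,-0.002,-0.003,0,0,-0.1,0.05,7.78,-0.002,-0.003,0,0,-0.1,0.05,7.78,-0.002,-0.003,0,0,-0.1,0.05,7.78,-0.002,-0.003,0],
  "newtons": 20
}}

```text
time_s: 15.22
position: [0.4741, -0.0519, 0.1315]
tool_rot: [[-0.967, 0.215, 0.139], [0.212, 0.977, -0.03], [-0.142, 0.001, -0.99]]
force: [-4.4, 1.2, 7.8]
grip_width: 0.161
grip_force: 27.1
```

Emit:
{"api": "drive_tool", "payload": {
  "rows": [0,0,0,0,0,0,0,0,0,0,0,0,0,0,0,0,0,0,0,0,0],
  "newtons": 80
}}

```text
time_s: 15.6
position: [0.4742, -0.0519, 0.1316]
tool_rot: [[-0.967, 0.215, 0.139], [0.212, 0.977, -0.03], [-0.142, 0.001, -0.99]]
force: [-5.5, 0.9, 11.7]
grip_width: 0.15
grip_force: 78.4
```

Emit:
{"api": "drive_tool", "payload": {
  "rows": [0,-0.08,0,-0.6,0,0,0,0,-0.17,0,-1.2,0,0,0,0,0.8,0,-1.33,0,0,0,0,2.0,0,-1.5,0,0,0,0,3.0,0,-1.64,0,0,0,0,3.3,0,-1.68,0,0,0,0,3.37,0,-1.2,0,0,0,0,3.43,0,-0.75,0,0,0]
}}

```text
time_s: 16.6
position: [0.4399, -0.0444, 0.133]
tool_rot: [[-0.967, 0.215, 0.138], [0.213, 0.977, -0.03], [-0.141, 0.001, -0.99]]
force: [0.7, -0.7, -6.1]
grip_width: 0.155
grip_force: 78.2
```

Emit:
{"api": "drive_tool", "payload": {
  "rows": [0,0.01,0,0.06,0,0,0,0,0.02,0,0.12,0,0,0,0,0.02,0,0.12,0,0,0]
}}

```text
time_s: 16.98
position: [0.4398, -0.0444, 0.1321]
tool_rot: [[-0.967, 0.215, 0.138], [0.213, 0.977, -0.03], [-0.141, 0.001, -0.99]]
force: [-0.5, -0.3, -5.7]
grip_width: 0.153
grip_force: 78.1
```

Emit:
{"api": "drive_tool", "payload": {
  "rows": [0,0,0,0.04,0,0,0,0,0.01,0,0.09,0,0,0,0,0.01,0,0.13,0,0,0,0,0.01,0,0.13,0,0,0]
}}

```text
time_s: 17.48
position: [0.4401, -0.0445, 0.1317]
tool_rot: [[-0.967, 0.215, 0.139], [0.213, 0.977, -0.03], [-0.142, 0.001, -0.99]]
force: [-6.7, -0.3, 11.5]
grip_width: 0.153
grip_force: 81.1
```

Contact made. I'll release, back out, and raise over the salt.

Emit:
{"api": "drive_tool", "payload": {
  "rows": [0.2,0,0,0,0,0,0,0.45,0,0,0,0,0,0,0.45,0,0,0,0,0,0,0.45,0,0,-2,0,0,0,0.45,0,0,-5,0,0,0,0.45,0,0,-9,0,0,0,0.45,0,0,-13,0,0,0,0.45,0,0,-13,0,0,0],
  "newtons": 20
}}

```text
time_s: 18.48
position: [0.4231, -0.0406, 0.2622]
tool_rot: [[-0.966, 0.215, 0.142], [0.212, 0.977, -0.03], [-0.145, 0.001, -0.989]]
force: [-0.3, -0.3, -0.7]
grip_width: 0.448
grip_force: 0.0
```

```bash
python3 - <<'E'
from h import *
R=tool(BOARD[2],0)
S=np.array([.407,-.248,.062])
rows([(np.array([.407,-.248,.20]),R),(grasp(S,R),R)])
E
```

```text
[-1.94, -20.61, 6.55] [0.001, 0.146, 0.0] norm 0.217
[0.18, -20.62, 20.99] [0.001, 0.146, 0.0] norm 0.294
```

Emit:
{"api": "drive_tool", "payload": {
  "rows": [0.45,-0.3,-4,0.8,0,0.04,0,0.45,-0.8,-9,1.8,0,0.08,0,0.8,-1.3,-14,3.5,0,0.12,0,0.85,-1.9,-19,5,0,0.146,0,0.85,-1.94,-20.6,5,0,0.146,0,0.85,-1.94,-20.6,5,0,0.146,0]
}}

```text
time_s: 19.23
position: [0.4029, -0.2478, 0.212]
tool_rot: [[-0.976, 0.216, -0.005], [0.216, 0.976, 0.002], [0.005, 0.001, -1.0]]
force: [0.2, -0.0, 0.1]
grip_width: 0.854
grip_force: 0.0
```

```bash
python3 - <<'E'
from h import *
from rig import arm
c=pose(BOARD,[0,0,0])[0]
p=arm.read_camera("top");p2=arm.read_camera("scene");O=[]
print([[(round(d["conf"],2),(np.array(d["at"])*[512,384]).round(1)) for d in arm.boxes_of(x,"salt")[:2]] for x in(p,p2)])
for k,p,o in(("t",p,(165,205)),("s",p2,(140,215))):
    b=cv2.resize(p["img"][o[1]:o[1]+115,o[0]:o[0]+170,::-1].copy(),None,fx=2.6,fy=2.6,interpolation=cv2.INTER_CUBIC)
    f=lambda P:((proj(k,P)-o+.5)*2.6).astype(int)
    q=BOARD;cv2.polylines(b,[f(pose(q,[(.035,.115,.123),(.035,-.115,.123)]))],True,(0,255,255),1)
    cv2.polylines(b,[f(pose(q,[(-.035,.115,.057),(-.035,-.115,.057)]))],True,(0,255,255),1);
    cv2.polylines(b,[f(pose(q,[(-.022,.007,.153),(-.022,-.007,.153),(.022,-.007,.153),(.022,.007,.153)]))],True,(255,0,255),1)
    cv2.polylines(b,[f(np.array([[.407+.017*np.cos(t),-.248+.017*np.sin(t),.078] for t in np.linspace(0,6.3,30)]))],True,(0,0,255),1)
    O.append(b)
cv2.imwrite("pics/p.png",np.vstack(O))
R=tool(BOARD[2],0)
S=np.array([.407,-.248,.062])
rows([(grasp(S,R),R)])
E
```

```text
[[], [(0.91, array([290.8, 299.1]))]]
[-0.44, -0.1, 15.89] [0.001, -0.004, 0.002] norm 0.159
```

View pics/p.png

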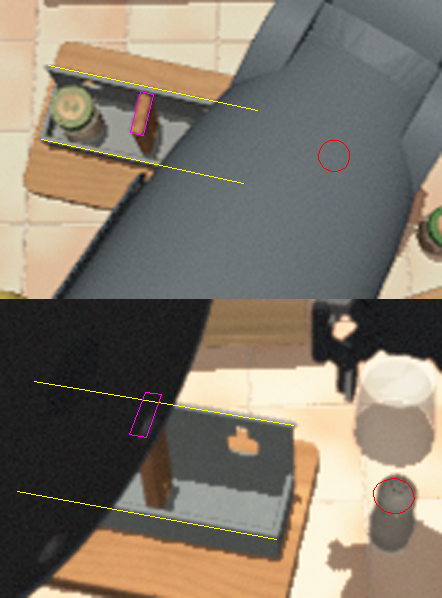

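Emit:
{"api": "drive_tool", "payload": {
  "rows": [0.85,-0.5,-0.2,4,0,0,0,0.85,-0.5,-0.2,8,0,0,0,0.85,-0.5,-0.2,12,0,0,0,0.85,-0.5,-0.2,14.5,0,0,0,0.85,-0.5,-0.2,15.9,0,0,0,0.85,-0.5,-0.2,15.9,0,0,0]
}}

```text
time_s: 20.18
position: [0.407, -0.2496, 0.0536]
tool_rot: [[-0.977, 0.214, -0.005], [0.214, 0.977, 0.002], [0.005, 0.001, -1.0]]
force: [0.1, 0.7, 0.5]
grip_width: 0.851
grip_force: 0.0
```

Emit:
{"api": "drive_tool", "payload": {
  "rows": [0.6,0,0,0,0,0,0,0.55,0,0,0,0,0,0,0.4,0,0,0,0,0,0,0.4,0,0,0,0,0,0,0.4,0,0,0,0,0,0,0.4,0,0,0,0,0,0],
  "newtons": 25
}}

```text
time_s: 20.92
position: [0.4076, -0.2505, 0.0544]
tool_rot: [[-0.977, 0.215, -0.003], [0.215, 0.977, 0.001], [0.003, 0.0, -1.0]]
force: [-0.1, 0.3, 7.5]
grip_width: 0.427
grip_force: 24.2
```

The opening of 0.427 (36 mm) is less than the 44 mm body, so I'll check before lifting.

```bash
python3 - <<'E'
from h import *
from rig import arm
p=arm.read_camera("scene")
for d in arm.outline_of(p,"salt")[:1]:
    ys,xs=np.where(d["pixels"]);print(d["conf"],np.array(d["at"])*[512,384],xs.min(),xs.max(),ys.min(),ys.max())
cv2.imwrite("pics/q.png",cv2.resize(p["img"][235:325,240:350,::-1],None,fx=5,fy=5,interpolation=cv2.INTER_CUBIC))
E
```

```text
0.94 [291.8912 300.9024] 282 299 283 313
```

View pics/q.png

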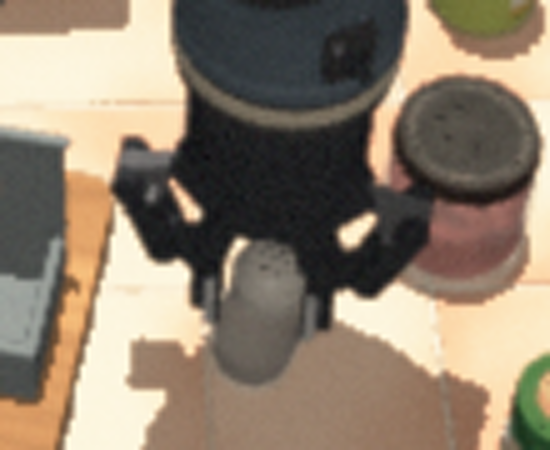

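```bash
python3 - <<'E'
from h import *
print("now bottom",ray("s",(290.4,313),0),"top",ray("s",(294.4,284.5),.088))
print("before",ray("s",(290.8,310.9),0), "toprow", ray("s",(291.7,90+460/2.4),.088))
im=cv2.imread("pics/scene0.png");from rig import arm
for P in([.4076,-.2505,.062],[.4076,-.2285,.062],[.4076,-.2725,.062]):print(proj("s",P),((proj("s",P)-[240,235])*5).round())
import glob
a=cv2.imread("pics/scene0.png")[270:320,270:315];b=arm.read_camera("scene")["img"][270:320,270:315,::-1]
# shaker silhouette in original: darkness per row
g=cv2.cvtColor(a,cv2.COLOR_BGR2GRAY).astype(int)
for r in range(10,46,3):
    w=np.where(g[r]<130)[0];print(r+270,(w.min()+270,w.max()+270) if len(w) else None)
E
```

```text
now bottom [ 0.39651917 -0.24992525  0.        ] top [ 0.41498412 -0.25556928  0.088     ]
before [ 0.40188927 -0.25119935  0.        ] toprow [ 0.4223501  -0.25018036  0.088     ]
[[291.71546493 293.97740251]] [[259. 295.]]
[[281.76556906 294.08568929]] [[209. 295.]]
[[301.66751276 293.8690923 ]] [[308. 294.]]
280 None
283 None
286 None
289 None
292 (np.int64(285), np.int64(285))
295 (np.int64(284), np.int64(297))
298 (np.int64(282), np.int64(298))
301 (np.int64(282), np.int64(298))
304 (np.int64(282), np.int64(297))
307 (np.int64(282), np.int64(297))
310 (np.int64(283), np.int64(298))
313 (np.int64(285), np.int64(296))
```

The shaker leans about 3° and sits a few millimetres farther out than the pads. I'll reopen, shift, and regrip a little lower.

Emit:
{"api": "drive_tool", "payload": {
  "rows": [0.7,0,0,0,0,0,0,0.75,0,0,0,0,0,0,0.75,0,0,0,0,0,0,0.75,-0.25,0,0.3,0,0,0,0.75,-0.5,0,0.6,0,0,0,0.75,-0.5,0,0.6,0,0,0]
}}

```text
time_s: 21.82
position: [0.4119, -0.2511, 0.0472]
tool_rot: [[-0.977, 0.214, -0.005], [0.214, 0.977, 0.002], [0.005, 0.001, -1.0]]
force: [0.7, -0.1, 0.3]
grip_width: 0.745
grip_force: 0.0
```

```bash
python3 - <<'E'
from h import *
from rig import arm
p=arm.read_camera("scene")
d=arm.outline_of(p,"salt")[0];ys,xs=np.where(d["pixels"])
for r in range(ys.min(),ys.max()+1,3):print(r,xs[ys==r].min(),xs[ys==r].max())
# model silhouette for a shaker at candidates
t=np.linspace(0,2*np.pi,60)
for x,y in((.407,-.250),(.414,-.250)):
    P=np.array([[x+.022*np.cos(a),y+.022*np.sin(a),z] for z in(0,.074) for a in t]+[[x+.017*np.cos(a),y+.017*np.sin(a),.085] for a in t])
    q=proj("s",P);print(x,y,q.min(0),q.max(0))
E
```

```text
283 289 294
286 286 299
289 285 300
292 285 300
295 283 299
298 282 299
301 281 300
304 281 299
307 282 298
310 283 296
313 288 292
0.407 -0.25 [280.60520777 281.79889996] [301.84943781 317.53017047]
0.414 -0.25 [280.45247344 279.11655126] [301.58181904 314.760247  ]
```

Emit:
{"api": "drive_tool", "payload": {
  "rows": [0.6,0,0.1,0,0,0,0,0.5,0,0.1,0,0,0,0,0.35,0,0.1,0,0,0,0,0.35,0,0.1,0,0,0,0,0.35,0,0.1,0,0,0,0,0.35,0,0.1,0,0,0,0],
  "newtons": 25
}}

```text
time_s: 22.68
position: [0.4123, -0.2504, 0.0477]
tool_rot: [[-0.977, 0.215, -0.004], [0.215, 0.977, 0.001], [0.004, 0.0, -1.0]]
force: [0.0, -2.1, 4.0]
grip_width: 0.449
grip_force: 24.8
```

```bash
python3 - <<'E'
from h import *
from rig import arm
p=arm.read_camera("scene")
d=arm.outline_of(p,"salt")[0];ys,xs=np.where(d["pixels"])
for r in range(ys.min(),ys.max()+1,3):print(r,xs[ys==r].min(),xs[ys==r].max())
E
```

```text
284 291 292
287 287 297
290 286 299
293 285 299
296 285 299
299 284 299
302 283 299
305 283 298
308 283 297
311 285 294
```

Emit:
{"api": "drive_tool", "payload": {
  "rows": [0.35,0,0,-1,0,0,0,0.35,0,0,-4,0,0,0,0.35,0,0,-8,0,0,0,0.35,0,0,-12,0,0,0,0.35,0,0,-15,0,0,0,0.35,0,0,-16,0,0,0,0.35,0,0,-16,0,0,0],
  "newtons": 30
}}

```text
time_s: 23.65
position: [0.4128, -0.2504, 0.2075]
tool_rot: [[-0.977, 0.215, -0.004], [0.215, 0.977, 0.002], [0.004, 0.001, -1.0]]
force: [1.1, 0.4, -1.0]
grip_width: 0.446
grip_force: 29.8
```

```bash
python3 - <<'E'
from h import *
from rig import arm
c=pose(BOARD,[0,-.070,0])[0];R=tool(BOARD[2],0);print(c)
rows([(np.array([c[0],c[1],z]),R) for z in(.2077,.12,.08,.0727)])
p=arm.read_camera("scene")
d=arm.outline_of(p,"salt");print([x["conf"] for x in d])
ys,xs=np.where(d[0]["pixels"])
for r in range(ys.min(),ys.max()+1,4):print(r,xs[ys==r].min(),xs[ys==r].max())
s=arm.sense()["position"];t=np.linspace(0,6.3,40)
for z,rr in((s[2]-.0477,.022),(s[2]-.0477+.074,.02),(s[2]-.0477+.085,.017)):
    q=proj("s",np.array([[s[0]+rr*np.cos(a),s[1]+rr*np.sin(a),z] for a in t]));print(q.min(0),q.max(0))
E
```

```text
[ 0.42326311 -0.11266587  0.        ]
[1.94, 13.68, 0.0] [0.001, -0.004, 0.0] norm 0.138
[1.9, 13.67, 8.77] [0.001, -0.004, 0.0] norm 0.164
[1.88, 13.67, 12.77] [0.001, -0.004, 0.0] norm 0.188
[1.88, 13.67, 13.5] [0.001, -0.004, 0.0] norm 0.193
[0.56]
237 296 298
241 290 304
245 289 305
249 287 305
253 286 304
257 284 305
261 284 305
265 285 303
269 286 300
[283.1419879  257.74761579] [304.44834482 275.26298322]
[285.58320645 236.0082101 ] [306.10862322 252.15598762]
[287.36637327 233.61356528] [304.97085131 247.36237622]
```

The shaker is held upright. I'll carry it over and lower.

Emit:
{"api": "drive_tool", "payload": {
  "rows": [0.35,0.3,2,0,0,0,0,0.35,0.8,5.5,0,0,0,0,0.35,1.4,9.5,0,0,0,0,0.35,2.0,12.8,0,0,0,0,0.35,2.1,13.68,0,0,-0.004,0,0.35,2.1,13.68,3,0,-0.004,0,0.35,2.1,13.68,5.5,0,-0.004,0,0.35,2.1,13.68,5.5,0,-0.004,0]
}}

```text
time_s: 24.75
position: [0.4199, -0.1123, 0.151]
tool_rot: [[-0.977, 0.215, -0.004], [0.215, 0.977, 0.002], [0.005, 0.001, -1.0]]
force: [0.5, -0.4, -1.2]
grip_width: 0.445
grip_force: 30.0
```

```bash
python3 - <<'E'
from h import *
from rig import arm
p=arm.read_camera("top");p2=arm.read_camera("scene");O=[]
for k,p,o in(("t",p,(170,200)),("s",p2,(160,190))):
    b=cv2.resize(p["img"][o[1]:o[1]+100,o[0]:o[0]+150,::-1],None,fx=3,fy=3,interpolation=cv2.INTER_CUBIC);O.append(b)
cv2.imwrite("pics/r.png",np.vstack(O))
c=pose(BOARD,[-.002,-.070,0])[0];R=tool(BOARD[2],0)
rows([(np.array([c[0],c[1],z]),R) for z in(.08,.075,.0727)])
E
```

```text
[0.0, 0.03, 7.31] [0.001, -0.001, -0.0] norm 0.073
[0.0, 0.03, 7.81] [0.001, -0.001, -0.0] norm 0.078
[0.0, 0.03, 8.04] [0.001, -0.001, -0.0] norm 0.08
```

View pics/r.png

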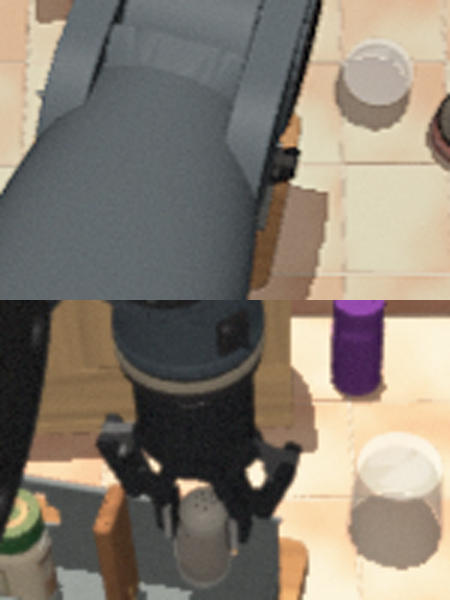

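The shaker is above the empty compartment, clear of the handle and back plate. I'll lower gently.

Emit:
{"api": "drive_tool", "payload": {
  "rows": [0.35,0,0.03,2,0,0,0,0.35,0,0.03,4,0,0,0,0.35,0,0.03,5.7,0,0,0,0.35,0,0.03,6.8,0,0,0,0.35,0,0.03,7.3,0,0,0,0.35,0,0.03,7.6,0,0,0,0.35,0,0.03,7.6,0,0,0]
}}

```text
time_s: 25.72
position: [0.4217, -0.1122, 0.0771]
tool_rot: [[-0.977, 0.215, -0.0], [0.215, 0.977, 0.0], [0.0, 0.0, -1.0]]
force: [0.3, -3.3, -1.0]
grip_width: 0.445
grip_force: 30.2
```

Emit:
{"api": "drive_tool", "payload": {
  "rows": [0.35,0,0,0.08,0,0,0,0.35,0,0,0.16,0,0,0,0.35,0,0,0.24,0,0,0,0.35,0,0,0.24,0,0,0]
}}

```text
time_s: 26.22
position: [0.422, -0.1123, 0.0749]
tool_rot: [[-0.977, 0.215, 0.001], [0.215, 0.977, -0.0], [-0.001, 0.0, -1.0]]
force: [0.5, -5.4, 2.1]
grip_width: 0.445
grip_force: 30.2
```

A sideways force of 5 N suggests a knuckle is touching the handle. I'll lift a little, shift 10 mm outward, and lower again.

Emit:
{"api": "drive_tool", "payload": {
  "rows": [0.35,0,-0.3,-0.8,0,0,0,0.35,0,-0.7,-1.5,0,0,0,0.35,0,-1.0,-1.5,0,0,0,0.35,0,-1.0,-1.5,0,0,0,0.35,0,-1.0,-0.8,0,0,0,0.35,0,-1.0,-0.3,0,0,0,0.35,0,-1.0,-0.05,0,0,0,0.35,0,-1.0,-0.05,0,0,0]
}}

```text
time_s: 27.22
position: [0.4191, -0.1216, 0.0746]
tool_rot: [[-0.977, 0.215, -0.001], [0.215, 0.977, 0.001], [0.001, 0.001, -1.0]]
force: [-0.2, -0.4, 0.3]
grip_width: 0.445
grip_force: 30.2
```

```bash
python3 - <<'E'
from h import *
from rig import arm
p=arm.read_camera("scene");c=arm.outline_of(p,"caddy")
im=p["img"][:,:,::-1]
o=(150,200);b=cv2.resize(im[o[1]:o[1]+120,o[0]:o[0]+150].copy(),None,fx=4,fy=4,interpolation=cv2.INTER_CUBIC)
cv2.imwrite("pics/u.png",b)
# right top corner of back plate: dark->board edge ; print caddy mask extremes
m=c[0]["pixels"];ys,xs=np.where(m);print(c[0]["conf"],xs.max(),ys[xs==xs.max()].mean(),ys.max(),xs[ys==ys.max()].mean())
for P in((.035,-.115,.123),(-.035,-.115,.057),(-.035,-.115,.021)):print(proj("s",pose(BOARD,P)))
E
```

```text
Traceback (most recent call last):
IndexError: list index out of range
```

Emit:
{"api": "drive_tool", "payload": {
  "rows": [0.35,0,0,0.06,0,0,0,0.35,0,0,0.12,0,0,0,0.35,0,0,0.12,0,0,0]
}}

```text
time_s: 27.7
position: [0.4193, -0.1217, 0.0736]
tool_rot: [[-0.977, 0.215, -0.001], [0.215, 0.977, 0.001], [0.001, 0.001, -1.0]]
force: [0.2, -0.8, -1.0]
grip_width: 0.445
grip_force: 30.2
```

Emit:
{"api": "drive_tool", "payload": {
  "rows": [0.35,0,0,0.06,0,0,0,0.35,0,0,0.12,0,0,0,0.35,0,0,0.18,0,0,0,0.35,0,0,0.18,0,0,0]
}}

```text
time_s: 28.2
position: [0.4201, -0.1219, 0.0724]
tool_rot: [[-0.977, 0.215, 0.001], [0.215, 0.977, 0.0], [-0.001, 0.001, -1.0]]
force: [1.3, 0.6, 6.5]
grip_width: 0.443
grip_force: 31.3
```

Emit:
{"api": "drive_tool", "payload": {
  "rows": [0.5,0,0,0,0,0,0,0.56,0,0,0,0,0,0,0.56,0,0,0,0,0,0,0.56,0,0,-1,0,0,0,0.56,0,0,-4,0,0,0,0.56,0,0,-9,0,0,0,0.56,0,0,-15,0,0,0,0.56,0,0,-18,0,0,0],
  "newtons": 20
}}

```text
time_s: 29.2
position: [0.42, -0.122, 0.2556]
tool_rot: [[-0.977, 0.215, 0.003], [0.215, 0.977, -0.0], [-0.003, 0.0, -1.0]]
force: [0.1, 0.5, -0.1]
grip_width: 0.559
grip_force: 0.0
```

Emit:
{"api": "drive_tool", "payload": {
  "rows": [0.56,0,5,0,0,0,0,0.56,2,11,0,0,0,0,0.56,3,17,0,0,0,0,0.56,4,23,0,0,0,0.56,5,29,0,0,0,0,0.56,6,35,0,0,0,0,0.56,6,35,0,0,0,0]
}}

```text
invalid input
```

Emit:
{"api": "drive_tool", "payload": {
  "rows": [0.56,0,5,0,0,0,0,0.56,2,11,0,0,0,0,0.56,3,17,0,0,0,0,0.56,4,23,0,0,0,0,0.56,5,29,0,0,0,0,0.56,6,35,0,0,0,0,0.56,6,35,0,0,0,0]
}}

```text
time_s: 30.08
position: [0.4354, 0.2363, 0.2522]
tool_rot: [[-0.978, 0.21, -0.001], [0.21, 0.978, 0.001], [0.001, 0.001, -1.0]]
force: [-0.1, 0.0, 0.1]
grip_width: 0.559
grip_force: 0.0
```

```bash
python3 - <<'E'
from h import *
from rig import arm
p=arm.read_camera("top");p2=arm.read_camera("scene")
def at(c,q):
    r=arm.outline_of(p if c=="t" else p2,q);return [(round(d["conf"],2),(np.array(d["at"])*[512,384]).round(1).tolist()) for d in r[:2]]
for q in("salt","caddy","spice_jar","jam","glass","oil","board"):print(q,at("t",q),at("s",q))
S=pose(BOARD,[0,-.079,0])[0]
print("salt exp",proj("t",S+[0,0,.075]),proj("s",S+[0,0,.07]))
B=pose(BOARD,[[.035,.115,.123],[.035,-.115,.123],[-.035,-.115,.057],[-.035,.115,.057]]);O=[]
for k,x,o in(("t",p,(165,200)),("s",p2,(135,210))):
    b=cv2.resize(x["img"][o[1]:o[1]+115,o[0]:o[0]+150,::-1],None,fx=2.6,fy=2.6,interpolation=cv2.INTER_CUBIC)
    cv2.polylines(b,[((proj(k,B)-o+.5)*2.6).astype(int)],True,(0,255,255),1)
    O.append(b)
cv2.imwrite("pics/z.png",np.vstack(O));print(arm.sense()["time_s"])
E
```

```text
salt [(0.48, [248.2, 260.7])] [(0.61, [232.2, 288.0]), (0.34, [200.4, 157.8])]
caddy [(0.72, [226.4, 255.6])] [(0.74, [205.1, 283.9])]
spice_jar [(0.77, [286.7, 173.7]), (0.68, [196.2, 248.9])] [(0.71, [165.8, 267.5]), (0.7, [279.1, 202.0])]
jam [(0.81, [326.1, 240.0]), (0.36, [216.1, 149.5])] [(0.74, [331.8, 269.3])]
glass [(0.67, [292.9, 226.6])] [(0.67, [292.1, 257.4])]
oil [(0.85, [338.2, 189.5])] [(0.59, [338.8, 212.0])]
board [(0.59, [225.3, 271.0])] [(0.73, [199.3, 315.1]), (0.48, [200.7, 153.5])]
salt exp [[248.36351782 259.5313864 ]] [[233.38335537 287.28127962]]
30.875
```

```bash
python3 - <<'E'
from h import *
from rig import arm
for k,n in(("t","top"),("s","scene")):
    p=arm.read_camera(n)
    bb=lambda m:(lambda ys,xs:(xs.min(),xs.max(),ys.min(),ys.max()))(*np.where(m))
    for q in("salt","caddy"):
        d=arm.outline_of(p,q)
        if d:print(n,q,bb(d[0]["pixels"]))
    f=lambda P:(proj(k,P).min(0).round(1),proj(k,P).max(0).round(1))
    t=np.linspace(0,6.3,40);S=pose(BOARD,[0,-.079,0])[0]
    print(" exp salt",f(np.array([S+[r*np.cos(a),r*np.sin(a),z] for a in t for r,z in((.021,.025),(.02,.097),(.012,.113))])))
    print(" exp caddy",f(pose(BOARD,[[.035,s*.115,.123] for s in(1,-1)]+[[-.035,s*.115,z] for s in(1,-1) for z in(.021,.057)]+[[x,0,.153] for x in(-.022,.022)])))
E
```

```text
top salt (np.int64(241), np.int64(255), np.int64(254), np.int64(270))
top caddy (np.int64(241), np.int64(255), np.int64(255), np.int64(269))
 exp salt (array([241.1, 251.1]), array([255.8, 269.6]))
 exp caddy (array([180.5, 229.6]), array([263.5, 276.9]))
scene salt (np.int64(224), np.int64(242), np.int64(274), np.int64(301))
scene caddy (np.int64(147), np.int64(253), np.int64(245), np.int64(314))
 exp salt (array([223.7, 271.5]), array([243.3, 306.3]))
 exp caddy (array([146.4, 246.3]), array([252.3, 315.5]))
```

The shaker stands upright in the compartment and the caddy is where intended, both within about a pixel. The jam, glass and oil haven't moved, so I'm handing in.

```bash
python3 -c "
from rig import arm;print(arm.close_job())"
```

```text
the job is handed in; nothing more can be done
None
```

The caddy stands in the middle of the chopping board with its spice jar, the salt shaker is upright in the empty compartment, and the job was handed in at about 31 s of the 64 s allowed; joint 3 reached its limit on the way, so I first set the caddy down 35 mm off-centre, then re-gripped it and moved it to the middle.

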